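Hang a flanged roller on its arbor in the run-out stand

ROBOT

A 6-joint arm with a two-finger parallel gripper is mounted at the origin on a cart in front of the work surface, level with it; the furniture and walls round the work are solid. World frame = base frame: x ahead of the robot, y to its left, z up, the work surface at z = 0. Lengths are in m, angles in degrees, forces in N, time in s.
With the tool pointing down it reaches from about 0.25 to 0.725 m from the base axis. Payload 9.7 kg.
Tool frame: the origin (TCP) lies midway between the tips of the shut fingers; the grasp point (between the pads) lies bot.grasp_offset behind it (bot.grasp_offset is the distance from the TCP to the grasp point, in m); x points along the fingers, y is the direction in which the jaws open and shut, and the axes are right-handed (so a half turn about x gives the same grasp; the last joint's range is limited). The gripper opens to 85 mm and grips with 20 to 120 N. Pads are 22 mm wide; open, the fingers measure 114 mm over their backs; the gripper's body (76 mm by 85 mm) begins 54 mm behind the grasp point. The pads swing forward as they close: fully open they stand 13 mm farther back than shut.
Start: joints at [69.844, 4.979, 10.078, 95.1, 0, 90], TCP at [0.19, 0.516, 0.231] pointing down, gripper open.
Joint ranges: [-179.16, 179.16], [-48.56, 103.87], [-65.8, 70.77], [-126.05, 130.52], [-82.76, 87.17], [-180, 180]. Speed limits (degrees/s): [127.2, 127.2, 147.25, 180, 180, 180].

INTERFACE

Orientations are given as [roll, pitch, yaw] about the fixed x, y, z axes, in that order (R = Rz(yaw) Ry(pitch) Rx(roll)).
In Python, from workcell import status, camera, bot gives the robot as it stands.
- The arm moves only by the shell command python3 -m jog 'ROWS' [OPENING] [FORCE]. ROWS is text: rows parted by semicolons, each of 4 numbers parted by spaces: the shift along the tool's x, y, z in mm, then the turn about the tool's x in degrees. A call has exactly 8 rows; each row is the pose to reach, as a shift and turn from the pose commanded when the call began, along the tool's axes at that moment; what a row does not reach only later rows make up. A row lasts 1/8 s, in which the tool goes at most 62.5 mm and 10.7 degrees, less where a joint would pass 70% of its speed; a pose out of reach is approached as far as the arm can. A call with a gripper value outside its range is refused whole. OPENING is the opening, from 0 (shut) to 1 (fully open), set as the call begins (- or left out, the last holds). The fingers move at their own pace and stop on an object; FORCE is the grip in N (left out, the last holds). Time passes only in rows, so rows that repeat a pose let the fingers close, or fill a call up. It gives the time, the measured TCP pose, the force and the opening at its end, in the units of the state.
- status.get_obs(): the state, without advancing time (a new reading comes with each control period).
- camera(name): name is "scene" or "top" or "wrist"; returns a dict with "color" (420x560x3 uint8, red, green, blue), "vfov" (degrees; the focal length in pixels is half the picture's height over the tangent of half this angle, whatever the lens; pixels are square), "cx", "cy" (the principal point, pixels), "rvec" (rotation vector, rad) and "tvec" (3), from world to camera coordinates, as OpenCV has them. Camera axes: x right, y down, z forward; pixel columns grow to the right and rows downward; lengths in m; the calibration is good to about 2 mm. A picture is of the moment at which its call begins. There is no depth.
- bot.job_done(): hands the job in, once; it reports no verdict.
The state is a dict: "time": time; "q": joint angles; "qd": joint speeds; "joint_efforts": joint torques, N m; "ee_pos": TCP position; "tcp_rot": TCP orientation; "wrist_force": force on the tool from outside, world axes, zero at the start; "torque": the same for the moment, N m; "opening": finger opening in m.
Only numpy, scipy, OpenCV 4.12 (cv2) and the standard library are available. Lean on these libraries where they do the work, as an engineer would, in place of code of your own. Each camera call takes 0.05 s, during which the arm holds its last target. There are 200 camera calls.

TASK

Take the steel arbor by its square grip, thread its tapered end through the roller lying in the cradle, and when you feel the arbor's stop collar meet the roller press it home against the spring plate with about 10 N (never over 15 N) for half a second. Then ease off, lift the roller out on the arbor without touching it with the gripper, lay the arbor in the notches of both posts of the stand so that the roller hangs between them, and let go. Leave the other things where they are.

Things in the scene. Friction and masses are not known exactly. Their poses are not given: they have to be found in the camera images.
- arbor_grip (a point): centre of the square grip of the arbor, a level steel rod 12 mm in diameter, on its axis; local +y points along the rod to the tapered end. Grip: dark block 16 x 16 mm (flats face local x and z), y = -18 to +18. Rod: y = -70 to +160. A dark stop collar (24 mm across, 10 thick) is clamped on it, its front face somewhere from y = +44 to +62, different every time, not measured. Mass 0.23 kg
- arbor_mid (a point): point on the arbor's axis at y = +40 from the grip's centre, half-way between the places that rest in the stand's notches; same axes
- arbor_tip (a point): nose of the arbor's tapered end, at y = +160 from the grip's centre; the last 12 mm taper to a 4 mm nose; same axes
- rest: fixed strip 48 mm wide, 8 high, with two V-blocks (44 mm wide, tops 40 mm above the worktop) on which the arbor lies at the start, axis 33.5 mm above the worktop. Origin on the worktop under the arbor's grip; the blocks cover y = -64 to -28 and +92 to +128; local y along the arbor
- roller_center (a point): centre of the steel roller, on its bore axis (local y). 36 mm long along y, two flanges 60 mm across and 5 thick, hub 34 mm across, through bore 15 mm. At the start it lies on its rims in the cradle's trough, bore level, axis 80 mm above the worktop. Mass 0.13 to 0.25 kg
- roller: the same roller (origin at its centre too)
- cradle_axis (a point): point on the lying roller's bore axis, 80 mm above the worktop, in the fixed aluminium cradle (90 x 102 mm); the roller's centre lies at y = -6 to 0. Local +y points along the bore to the spring plate: the arbor enters from the open -y side, moving along +y. Trough and plates are open at the top, so the roller on the arbor lifts straight out
- end_plate: spring-backed steel plate facing the roller's far end, 3 N per mm, travel 12 mm along cradle +y. At rest its front face is 20 mm beyond cradle_axis (its body origin lies on the worktop under that point and moves with the plate). It and the fixed bracket behind it (48 to 58 mm beyond) have an upright slot 18 mm wide, open at the top, for the arbor's end; tops 104 mm above the worktop
- stand_seat (a point): point half-way between the fixed stand's two posts where the axis of the seated arbor runs, 95 mm above the worktop; local y runs from post to post. Base 64 x 206 x 12 mm; posts 12 mm thick at y = -86 and +86, each with a 90 degree V-notch, 36 mm wide at its mouth 105 mm above the worktop. The arbor may lie either way round, arbor_mid here
- ring_gauge: bystander: knurled steel ring gauge lying flat, 60 mm across, 18 high; origin at the centre of its underside
- gauge_block: bystander: flat steel block 40 x 30 x 9; origin at the centre of its underside
- micrometer: bystander: micrometer lying down, 132 mm long, 16 high; origin at its underside
- sample_cup: bystander: small open cup, 37 mm across, 26 high; origin at the centre of its underside
Not all that is in view belongs to the job. There is more than one size of the roller; the job needs the larger.

How it is judged (in metres and radians):
On the way, in this order (a step that is already met when the one before it is completed fails the run):
1. arbor threaded through the roller and the roller pressed home against the spring plate with 5 to 15 N (contact force between roller and end_plate between 5 and 15 N and x of roller_center in the frame of arbor_grip between -0.004 and 0.004 m and z of roller_center in the frame of arbor_grip between -0.004 and 0.004 m and y of roller_center in the frame of arbor_grip between 0.056 and 0.104 m), for 0.25 s.
2. roller lifted out of the cradle on the arbor (height (world z) of roller_center above 0.1 m and x of roller_center in the frame of arbor_grip between -0.004 and 0.004 m and z of roller_center in the frame of arbor_grip between -0.004 and 0.004 m and y of roller_center in the frame of arbor_grip between 0.056 and 0.104 m), for 0.2 s.
At the end, for the whole second after the job is handed in: The arbor lies in both notches of the stand (its middle within 4 mm sideways and in height and 12 mm along the stand, axis within 0.04 rad of the stand's), the roller hangs on it between the posts (centre within 4 mm of the arbor's axis and 56 to 104 mm from the grip's centre), at rest and released (x of arbor_mid in the frame of stand_seat between -0.004 and 0.004 m and z of arbor_mid in the frame of stand_seat between -0.004 and 0.004 m and y of arbor_mid in the frame of stand_seat between -0.012 and 0.012 m and angle between the y axis of arbor_grip and the y axis of stand_seat, either way round below 0.04 rad and linear speed of roller below 0.03 m/s and x of roller_center in the frame of arbor_grip between -0.004 and 0.004 m and z of roller_center in the frame of arbor_grip between -0.004 and 0.004 m and y of roller_center in the frame of arbor_grip between 0.056 and 0.104 m); the robot touches nothing.
It fails at once if the roller is pressed against the spring plate with more than 15 N (contact force between roller and end_plate above 15 N).
It fails at once if the gripper's fingers touch the roller (contact force between the fingers and roller above 1 N).
It fails at once if the ring gauge, gauge block, micrometer or sample cup is moved more than 30 mm (distance of any of ring_gauge, gauge_block, micrometer, sample_cup from where it was at the start of the episode above 0.03 m).
It also fails if it takes over 72 s, if anything falls off the work surface, if the arm or the gripper's body presses on something with over 40 N, if the wrist force passes 120 N, or if a joint passes its speed limit or range.

## Working session

There is one attempt and no reset: what is moved stays moved. The work goes in short steps, Python scripts to look and compute and a shell command to move; the robot and the scene stay as the last step left them, time stands still between calls to the robot, and variables do not carry over. Pictures are saved under pics/ and viewed, about 8 in all and at most 12, crops included, and the job is handed in when it is done.

```bash
ls; mkdir -p pics
python3 - <<'E'
from workcell import status,camera,bot
import cv2
o=status.get_obs();print(o, bot.grasp_offset)
for n in("scene","top"):
    c=camera(n);cv2.imwrite(f"pics/{n}0.png",c["color"][:,:,::-1]);print({k:v for k,v in c.items() if k!="color"})
    import pickle;pickle.dump(c,open(f"pics/{n}0.pkl","wb"))
E
```

```text
pics
{'time': 0.0, 'q': array([ 6.98427121e+01,  5.01021566e+00,  1.00333413e+01,  9.50984174e+01,
       -7.64128763e-04,  9.00006058e+01]), 'qd': array([-0.08636798,  0.0369967 , -0.0535648 , -0.00342443,  0.00359098,
        0.06092623]), 'joint_efforts': array([ 3.58359648e-03, -5.20388818e+01,  4.64802074e+01,  1.65407202e-02,
        6.48153446e-05, -1.30396845e-06]), 'ee_pos': array([0.18945392, 0.51609658, 0.23058158]), 'tcp_rot': array([ -89.41792529,   89.92470435, -109.57581845]), 'wrist_force': array([-0.05906483, -0.62751079,  0.1635549 ]), 'torque': array([ 0.0112335 ,  0.04671366, -0.01169632]), 'opening': 0.08561047162476045} 0.0187
{'vfov': 54.17607391033519, 'cx': 279.14941419663506, 'cy': 208.3996231472253, 'rvec': array([ 1.89307558, -0.75613691,  0.47471223]), 'tvec': array([-0.33702866,  0.25055159,  0.77659071])}
{'vfov': 55.966417636841754, 'cx': 270.50178950020467, 'cy': 213.664055589315, 'rvec': array([ 2.12942675, -2.16458105,  0.10222693]), 'tvec': array([0.05356082, 0.53178783, 1.25214184])}
```

View pics/scene0.png

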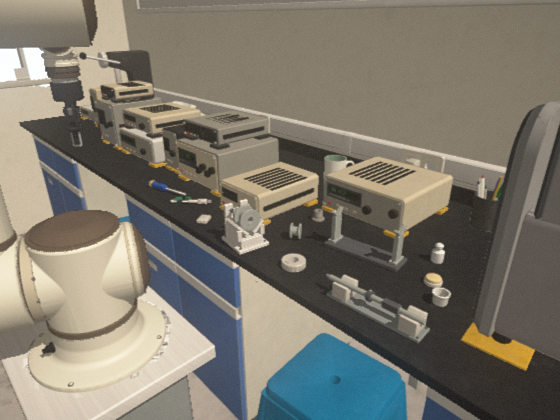

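View pics/top0.png

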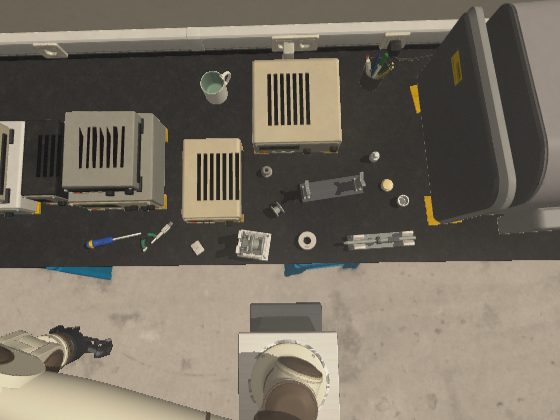

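The top view shows the cradle with the larger roller at (253,245), a loose smaller roller at (277,210), the stand at (333,187), the arbor on its rest at (380,241) and the ring gauge at (307,240). Next: one enlarged crop.

Run:
```python
import pickle,cv2,numpy as np
s=pickle.load(open("pics/scene0.pkl","rb"))["color"][185:345,200:440,::-1]
t=pickle.load(open("pics/top0.pkl","rb"))["color"][165:265,220:430,::-1]
a=cv2.resize(t,(800,381),interpolation=cv2.INTER_CUBIC)
cv2.imwrite("pics/c_top.png",a)
cv2.imwrite("pics/c_sc.png",cv2.resize(s,(800,533),interpolation=cv2.INTER_CUBIC))
```

```text
(no output)
```

View pics/c_top.png

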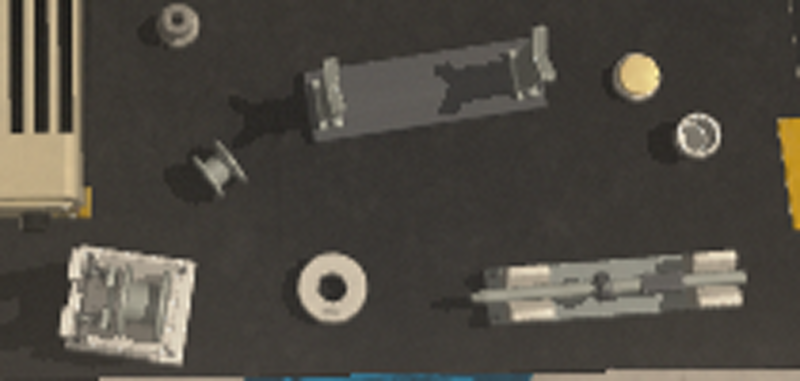

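View pics/c_sc.png

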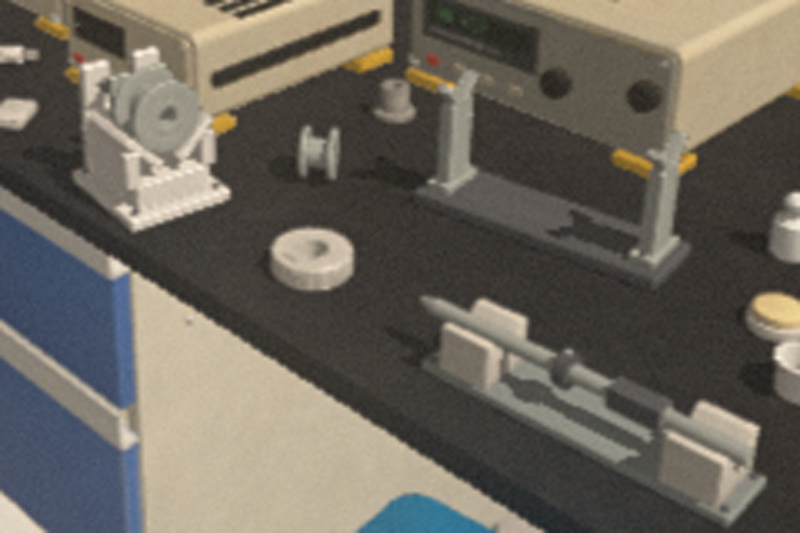

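The large roller (60 mm, crop (165,105) in scene view) sits in the cradle; the loose one at (320,152) is clearly smaller, so it's the decoy. The arbor's tip points left, towards +y, at (425,300), with the collar at (565,368) and the grip at (640,400).

```bash
cat > h.py <<'E'
import numpy as np,cv2,pickle
def cam(c):
    f=c["color"].shape[0]/2/np.tan(np.radians(c["vfov"]/2))
    return np.array([[f,0,c["cx"]],[0,f,c["cy"]],[0,0,1]]),cv2.Rodrigues(np.array(c["rvec"]))[0],np.array(c["tvec"])
def p2w(c,u,v,z):
    K,R,t=cam(c);C=-R.T@t;d=R.T@np.linalg.inv(K)@[u,v,1.];return C+d*(z-C[2])/d[2]
def w2p(c,P):
    K,R,t=cam(c);p=(R@np.atleast_2d(P).T).T+t;p=p@K.T;return p[:,:2]/p[:,2:]
def tri(obs):
    A=[];b=[]
    M=np.zeros((3,3));r=np.zeros(3)
    for c,u,v in obs:
        K,R,t=cam(c);C=-R.T@t;d=R.T@np.linalg.inv(K)@[u,v,1.];d/=np.linalg.norm(d)
        Q=np.eye(3)-np.outer(d,d);M+=Q;r+=Q@C
    return np.linalg.solve(M,r)
def snap(n,f):
    from workcell import camera
    c=camera(n);pickle.dump(c,open(f"pics/{f}.pkl","wb"));cv2.imwrite(f"pics/{f}.png",c["color"][:,:,::-1]);return c
E
python3 - <<'E'
from h import *
t=pickle.load(open("pics/top0.pkl","rb"));s=pickle.load(open("pics/scene0.pkl","rb"))
k=210/800
T=lambda x,y,z:p2w(t,220+x*k,165+y*k,z).round(4)
q=240/800
S=lambda x,y,z:p2w(s,200+x*q,185+y*q,z).round(4)
print("tip",T(475,297,.0335),S(425,300,.0335));print("tail",T(745,276,.0335))
print("grip",T(660,283,.0335),S(640,400,.0335));print("collar",T(602,287,.0335),S(566,368,.0335))
print("stand L,R top",T(335,92,.1),T(540,57,.1),S(462,90,.1),S(672,155,.1))
print("stand base corners",[T(*p,.012) for p in((315,141),(548,103),(305,75),(530,37))])
print("cradle base corners",[T(*p,.0) for p in((62,345),(183,365),(196,262),(75,246))])
print("roller near flange top",T(137,300,.08),S(167,118,.08))
print("ring",T(333,288,.018))
K,R,tt=cam(t);print(-R.T@tt);K,R,tt=cam(s);print(-R.T@tt)
E
```

```text
tip [ 0.4337 -0.1915  0.0335] [ 0.4373 -0.1844  0.0335]
tail [ 0.4476 -0.4176  0.0335]
grip [ 0.4429 -0.3465  0.0335] [ 0.4496 -0.3415  0.0335]
collar [ 0.4404 -0.298   0.0335] [ 0.4437 -0.2928  0.0335]
stand L,R top [ 0.5988 -0.0738  0.1   ] [ 0.6243 -0.2406  0.1   ] [ 0.5974 -0.0807  0.1   ] [ 0.6202 -0.2494  0.1   ]
stand base corners [array([ 0.572 , -0.0617,  0.012 ]), array([ 0.6016, -0.2643,  0.012 ]), array([ 0.6305, -0.0544,  0.012 ]), array([ 0.6602, -0.2512,  0.012 ])]
cradle base corners [array([0.3994, 0.1607, 0.    ]), array([0.3806, 0.0561, 0.    ]), array([0.4694, 0.0435, 0.    ]), array([0.4851, 0.1489, 0.    ])]
roller near flange top [0.4336 0.0902 0.08  ] [0.4284 0.0711 0.08  ]
ring [ 0.444  -0.0736  0.018 ]
[0.37761263 0.01328929 1.30795961]
[-0.16335878 -0.66873022  0.55278509]
```

```bash
cat >> h.py <<'E'
from scipy.spatial.transform import Rotation as Ro
def tool():
    from workcell import status
    o=status.get_obs();R=Ro.from_euler("xyz",o["tcp_rot"],degrees=True).as_matrix()
    return o,np.array(o["ee_pos"]),R
def go(P,yaw=None):
    """rows to bring the TCP to P; tool z or y horizontal heading info"""
    o,p,R=tool();d=R.T@(np.array(P)-p)*1e3
    print("shift mm",d.round(1),"tool y heading deg",np.degrees(np.arctan2(R[1,1],R[0,1])).round(2),"tool x",R[:,0].round(4),"pos",p.round(4),"F",np.array(o["wrist_force"]).round(2),"t",round(o["time"],2),"open",round(o["opening"],4))
E
python3 - <<'E'
from h import *
o,p,R=tool();print(R.round(3));go([.444,-.345,.23])
E
```

```text
[[-0.     0.345  0.939]
 [-0.001  0.939 -0.345]
 [-1.    -0.001 -0.   ]]
shift mm [   1.5 -720.7  535.7] tool y heading deg 69.84 tool x [-4.0e-04 -1.1e-03 -1.0e+00] pos [0.1894 0.5161 0.2306] F [-0.58 -0.3  -0.89] t 0.1 open 0.0852
```

```bash
python3 -m jog '0 -45 33 4; 0 -90 67 8; 0 -135 100 12; 0 -180 134 17; 0 -225 167 21; 0 -270 201 25; 0 -315 234 29; 0 -360 268 33'; python3 -c "
from h import *;go([.444,-.345,.23])"
```

```text
time: 1.1
ee_pos: [0.317, 0.0843, 0.2312]
tcp_rot: [68.5, 90.0, 15.2]
wrist_force: [0.7, 0.9, 0.8]
opening: 0.0854
shift mm [   1.2 -155.1  420. ] tool y heading deg 36.74 tool x [ 6.e-04  2.e-04 -1.e+00] pos [0.317  0.0843 0.2312] F [0.69 0.86 0.79] t 1.1 open 0.0854
```

```bash
python3 -c "
from h import *;snap('wrist','w_mid')"; python3 -m jog '0 -20 53 4; 0 -39 105 8; 0 -59 158 12; 0 -78 210 17; 0 -98 263 21; 0 -117 315 25; 0 -136 368 29; 0 -155 420 33'; python3 -c "
from h import *;go([.444,-.345,.23]);c=snap('wrist','w_arb')
print(w2p(c,[[.444,-.345,.0335],[.434,-.19,.0335]]))
m=cv2.resize(c['color'][:,:,::-1],(800,600));cv2.imwrite('pics/a.png',np.vstack([c['color'][:,:,::-1]]))
w=pickle.load(open('pics/w_mid.pkl','rb'));cv2.imwrite('pics/pair.png',cv2.resize(np.hstack([w['color'],c['color']])[:,:,::-1],(800,300),interpolation=cv2.INTER_AREA))
"
```

```text
time: 2.15
ee_pos: [0.4451, -0.3449, 0.2309]
tcp_rot: [-149.0, 90.0, 124.7]
wrist_force: [0.7, 0.5, 1.8]
opening: 0.0854
shift mm [ 0.9 -1.1  0. ] tool y heading deg 3.69 tool x [-2.e-04  3.e-04 -1.e+00] pos [ 0.4451 -0.3449  0.2309] F [0.71 0.49 1.77] t 2.15 open 0.0854
[[276.56178079 185.32484893]
 [276.16594807  20.17382911]]
```

View pics/pair.png

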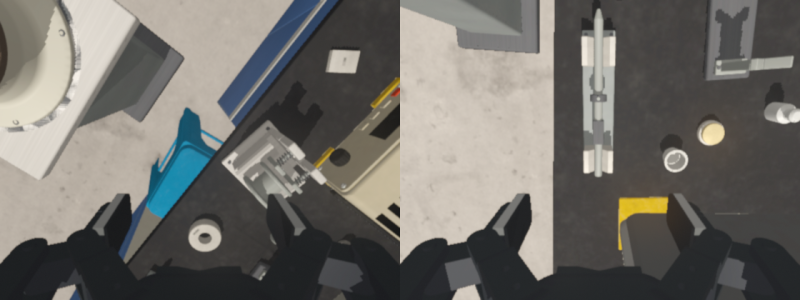

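```bash
python3 -c "
from h import *
a=pickle.load(open('pics/w_arb.pkl','rb'))['color'][0:260,240:320];b=pickle.load(open('pics/w_mid.pkl','rb'))['color'][160:290,300:470]
a=cv2.resize(np.rot90(a),(780,240),interpolation=cv2.INTER_CUBIC);b=cv2.resize(b,(442,338),interpolation=cv2.INTER_CUBIC)
m=np.zeros((590,790,3),np.uint8);m[:240,:780]=a;m[245:583,:442]=b;cv2.imwrite('pics/z.png',m[:,:,::-1])"
```

```text
(no output)
```

View pics/z.png

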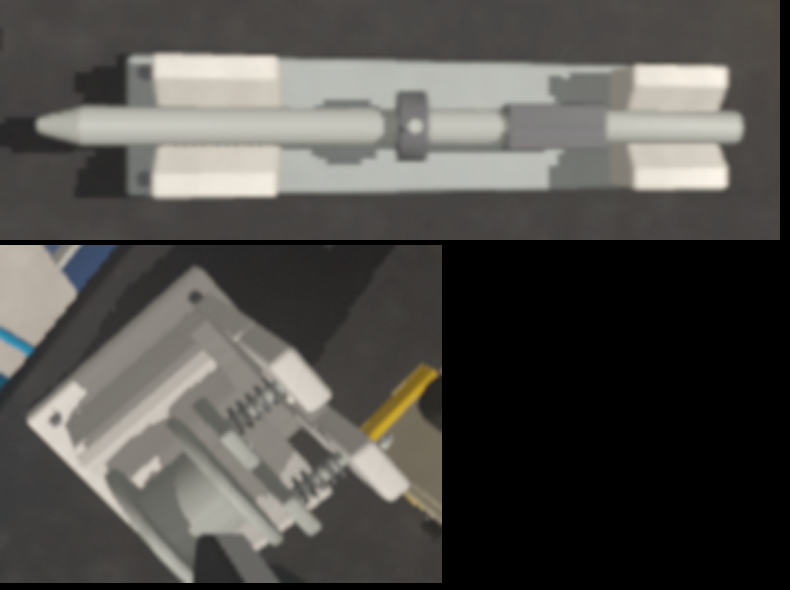

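Run:
```python
from h import *
c=pickle.load(open("pics/w_arb.pkl","rb"))
for n,X,Y in(("tip",37,126),("tail",743,127),("gripF",506,127),("gripB",607,127),("collarF",397,126)):
    print(n,p2w(c,319-((Y+.5)/3-.5),(X+.5)/3-.5,.0335).round(4))
P=lambda X,Y:p2w(c,319-((Y+.5)/3-.5),(X+.5)/3-.5,.0335)
a=P(743,127);t=P(37,126);d=t-a;L=np.linalg.norm(d);print(L,"yaw",np.degrees(np.arctan2(-d[0],d[1])));print("grip",a+d/L*.07, t-d/L*.16)
K,R,tt=cam(c);print(-R.T@tt)
```

```text
tip [ 0.4347 -0.1833  0.0335]
tail [ 0.4489 -0.4163  0.0335]
gripF [ 0.4433 -0.3268  0.0335]
gripB [ 0.4456 -0.3633  0.0335]
collarF [ 0.4414 -0.2899  0.0335]
0.23345315888654627 yaw 3.505221355885949
grip [ 0.44465101 -0.34647997  0.0335    ] [ 0.44443988 -0.34303327  0.0335    ]
[ 0.44107825 -0.268567    0.37257103]
```

```bash
python3 -m jog '27 -.6 0 0; 54 -.6 0 0; 81 -.6 0 0; 108 -.6 0 0; 135 -.6 0 0; 162 -.6 0 0; 189 -.6 0 0; 215 -.6 0 0'; python3 -m jog '0 0 0 0;0 0 0 0;0 0 0 0;0 0 0 0;0 0 0 0;0 0 0 0;0 0 0 0;0 0 0 0' 0.05 100;  python3 -c "
from h import *;go([.444,-.345,.0148])"
```

```text
time: 3.2
ee_pos: [0.444, -0.3427, 0.015]
tcp_rot: [-130.6, 90.0, 143.2]
wrist_force: [-1.0, 0.5, 0.4]
opening: 0.0856
time: 4.2
ee_pos: [0.4437, -0.3436, 0.0176]
tcp_rot: [-26.4, 89.9, -112.6]
wrist_force: [-6.3, 1.1, 7.0]
opening: 0.0142
shift mm [2.8 0.2 1.5] tool y heading deg 3.8 tool x [-5.0e-04 -1.2e-03 -1.0e+00] pos [ 0.4437 -0.3436  0.0176] F [-6.26  1.12  7.  ] t 4.2 open 0.0142
```

```bash
python3 -m jog '-5 0 0 0; -20 0 0 0; -40 0 0 0; -60 0 0 0; -80 0 0 0; -100 0 0 0; -120 0 0 0; -130 0 0 0'; python3 -m jog '0 0 0 0;0 0 0 0;0 0 0 0;0 0 0 0;0 0 0 0;0 0 0 0;0 0 0 0;0 0 0 0';  python3 -c "
from h import *;go([.444,-.345,.145]);c=snap('wrist','w_lift');s=snap('scene','s_lift');t=snap('top','t_lift')
a=c['color'][0:260,240:320];a=cv2.resize(np.rot90(a),(780,240),interpolation=cv2.INTER_CUBIC)
K,R,tt=cam(c);print(-R.T@tt)
b=cv2.resize(s['color'][230:330,290:440],(525,350),interpolation=cv2.INTER_CUBIC)
m=np.zeros((595,790,3),np.uint8);m[:240,:780]=a;m[245:595,:525]=b;cv2.imwrite('pics/z2.png',m[:,:,::-1])"
```

```text
time: 5.2
ee_pos: [0.4447, -0.3433, 0.1483]
tcp_rot: [49.8, 89.9, -36.4]
wrist_force: [-0.3, 0.1, -1.8]
opening: 0.0143
time: 6.2
ee_pos: [0.4443, -0.3431, 0.1463]
tcp_rot: [6.9, 90.0, -79.2]
wrist_force: [-0.6, -0.1, -2.8]
opening: 0.0139
shift mm [ 1.3 -0.4  1.9] tool y heading deg 3.84 tool x [ 0.e+00 -1.e-04 -1.e+00] pos [ 0.4443 -0.3431  0.1463] F [-0.61 -0.1  -2.82] t 6.2 open 0.0139
[ 0.44004319 -0.26672096  0.28799585]
```

View pics/z2.png

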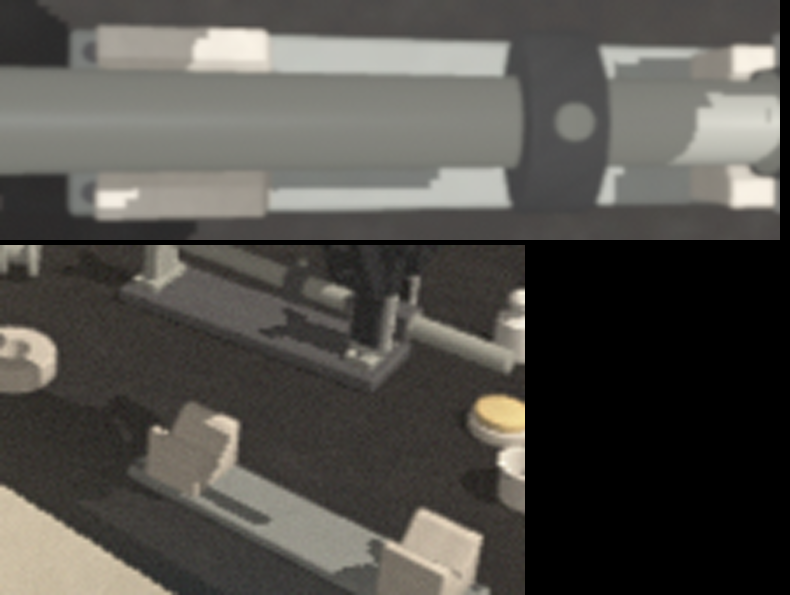

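```bash
python3 -m jog '-10 -6 -40 1; -20 -15 -80 3; -30 -25 -130 5; -44 -35 -180 7; -44 -45 -230 9; -44 -55 -280 11; -44 -65 -330 12; -44 -74 -369 13.3';python3 -m jog '0 0 0 0;0 0 0 0;0 0 0 0;0 0 0 0;0 0 0 0;0 0 0 0;0 0 0 0;0 0 0 0';  python3 -c "
from h import *;go([.345,.02,.19]);c=snap('wrist','w_cr');s=snap('scene','s_cr');t=snap('top','t_cr')
cv2.imwrite('pics/z3.png',cv2.resize(c['color'][:300,160:][:,:,::-1],(800,600),interpolation=cv2.INTER_CUBIC))"
```

```text
time: 7.35
ee_pos: [0.345, 0.0216, 0.1906]
tcp_rot: [108.2, 89.9, 8.7]
wrist_force: [0.2, 0.0, -2.3]
opening: 0.0143
time: 8.35
ee_pos: [0.3457, 0.0201, 0.1903]
tcp_rot: [82.0, 90.0, -17.4]
wrist_force: [-0.6, -0.6, -2.0]
opening: 0.0142
shift mm [ 0.3 -0.7  0.2] tool y heading deg -9.46 tool x [ 0. -0. -1.] pos [0.3457 0.0201 0.1903] F [-0.58 -0.6  -1.97] t 8.35 open 0.0142
```

View pics/z3.png

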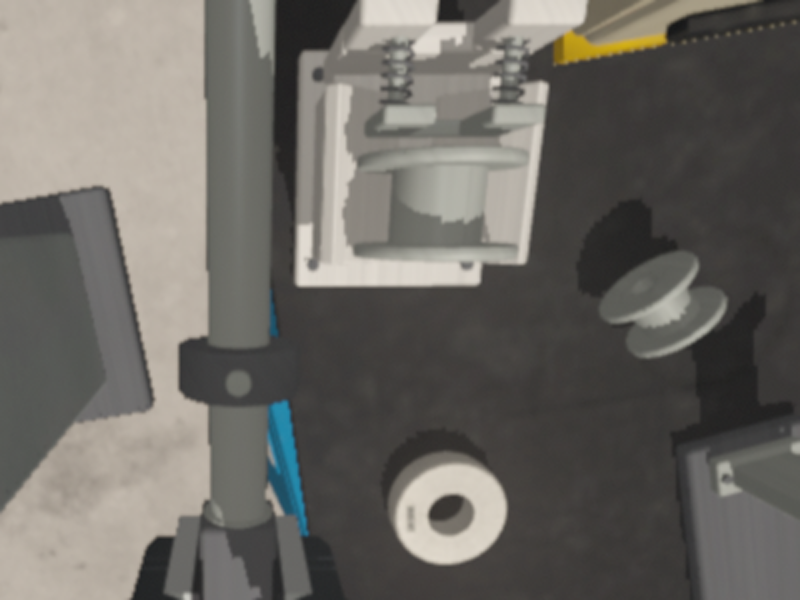

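The wrist view shows the large roller in the cradle (hub X 390–488, near flange around (437,252), far flange around (444,158), end plate at Y≈120), with the arbor to its left; the decoy is on the table at (665,305).

Run:
```python
from h import *
c=pickle.load(open("pics/w_cr.pkl","rb"));K,R,t=cam(c);print(K[0,0],(-R.T@t).round(4),R[2].round(3))
P=lambda X,Y,z:p2w(c,160+(X+.5)/2-.5,(Y+.5)/2-.5,z)
nl,nr=P(355,248,.08),P(518,256,.08);fl,fr=P(358,157,.08),P(528,160,.08)
print("near",nl,nr,np.linalg.norm(nl-nr));print("far",fl,fr,np.linalg.norm(fl-fr))
hl,hr=P(390,215,.08),P(488,215,.08);print("hub",hl,hr,np.linalg.norm(hl-hr),(hl+hr)/2)
d=(fl+fr-nl-nr)/2;print("dir yaw",np.degrees(np.arctan2(-d[0],d[1])),np.linalg.norm(d))
# tangent planes of hub edges: direction and depth
def ray(X,Y): return R.T@np.linalg.inv(K)@[160+(X+.5)/2-.5,(Y+.5)/2-.5,1]
def axis(l,r):
    n1=np.cross(*[ray(*p) for p in l]);n2=np.cross(*[ray(*p) for p in r]);n1/=np.linalg.norm(n1);n2/=np.linalg.norm(n2)
    return n1,n2
# base edges: front edge and left edge
for z in(0,.006,.01): a,b=P(298,286,z),P(480,285,z);cL=P(301,53,z);print(z,a,b,"yaw",np.degrees(np.arctan2((b-a)[1],(b-a)[0])),"left edge",cL,np.degrees(np.arctan2(-(cL-a)[0],(cL-a)[1])),np.linalg.norm(cL-a))
# bracket tops z=.104: left (355..437), right(503,585) at Y~24
print("brk",[P(*p,.104).round(4) for p in((357,25),(437,25),(505,25),(585,22))])
# sub pixel gradient profiles
g=cv2.cvtColor(c["color"],cv2.COLOR_RGB2GRAY).astype(int)
for v in(84,92,100,108,115):print(v,g[v,350:412])
```

```text
325.8155322062276 [0.3592 0.0956 0.332 ] [-0.049 -0.295 -0.954]
near [0.40097604 0.07859605 0.08      ] [0.46091754 0.06563547 0.08      ] 0.06132667491876912
far [0.40555908 0.10982074 0.08      ] [0.46572328 0.09874579 0.08      ] 0.061175042457384116
hub [0.4149929  0.08814774 0.08      ] [0.45057562 0.08219755 0.08      ] 0.0360767892278869 [0.43278426 0.08517264 0.08      ]
dir yaw -8.302893223130667 0.03250824019920785
0 [0.38404219 0.05961315 0.        ] [0.47392104 0.04508024 0.        ] yaw -9.184913569184154 left edge [0.3996285  0.16210933 0.        ] -8.646567847698218 0.10367449139334861
0.006 [0.38359366 0.06026399 0.006     ] [0.47184808 0.04599374 0.006     ] yaw -9.18491356918415 left edge [0.39889827 0.16090771 0.006     ] -8.64656784769822 0.10180073819130682
0.01 [0.38329463 0.06069788 0.01      ] [0.47046611 0.04660274 0.01      ] yaw -9.18491356918415 left edge [0.39841144 0.16010663 0.01      ] -8.64656784769823 0.10055156938994564
brk [array([0.405, 0.146, 0.104]), array([0.4293, 0.142 , 0.104 ]), array([0.4499, 0.1385, 0.104 ]), array([0.4742, 0.1353, 0.104 ]
[... 585 characters left out ...]
43 147
 150 153 155 156 158 160 162 164 166 170 173 175 177 178 178 177 177 177
 178 178 178 178 178 178 177 173 171 173 172 170 167 164 160 158 163 174
 178 178 178 178 177 179 178 178]
108 [134 134 135 132 121 103  96  97 100 101 103 103 104 105 106 107 107 108
 108 110 110 111 110 111 114 120 124 126 128 130 146 171 178 177 177 178
 178 177 175 174 171 166 170 171 171 168 162 146 131 131 119 119 148 172
 178 178 178 178 179 179 178 179]
115 [134 135 134 129 109  98  98 100 101 102 103 104 104 106 106 107 107 109
 109 110 110 110 110 110 111 112 113 115 116 116 115 115 114 113 113 113
 113 113 112 112 111 110 108 108 108 108 106 105 104 104 110 124 134 148
 170 178 178 179 180 179 179 181]
```

```bash
cat > rod.py <<'E'
from h import *
def edges(c,vs,ul,ur,w=7):
    """subpixel strongest horizontal gradient near ul(v), ur(v)"""
    g=cv2.GaussianBlur(cv2.cvtColor(c["color"],cv2.COLOR_RGB2GRAY).astype(float),(0,0),1.0)
    gx=np.abs(np.gradient(g,axis=1));out=[]
    for f in(ul,ur):
        pts=[]
        for v in vs:
            u0=int(round(f(v)));s=gx[v,u0-w:u0+w+1];i=s.argmax()
            if s[i]>6 and 0<i<2*w:
                o=(s[i-1]-s[i+1])/(2*(s[i-1]-2*s[i]+s[i+1]));pts.append((u0-w+i+o,v))
        pts=np.array(pts);k=np.polyfit(pts[:,1],pts[:,0],1)
        for _ in range(3):
            r=np.abs(np.polyval(k,pts[:,1])-pts[:,0]);q=r<max(.5,2*np.median(r));k=np.polyfit(pts[q,1],pts[q,0],1)
        out.append(k);print("edge",k.round(4),q.sum(),len(vs))
    return out
def axis(c,kl,kr,v0,v1,r):
    K,R,t=cam(c);C=-R.T@t
    ray=lambda k,v:R.T@np.linalg.inv(K)@[np.polyval(k,v),v,1.]
    n=[np.cross(ray(k,v0),ray(k,v1)) for k in(kl,kr)];n=[a/np.linalg.norm(a) for a in n]
    d=np.cross(n[0],n[1]);d/=np.linalg.norm(d);d*=np.sign(d[1])
    m=n[0]-n[1] if n[0]@n[1]<0 else n[0]+n[1]
    # bisector direction in plane perpendicular to d
    e1,e2=np.cross(d,n[0]),np.cross(d,n[1]);e1*=-np.sign(e1[2]);e2*=-np.sign(e2[2]);b=e1+e2;b/=np.linalg.norm(b)
    half=np.arccos(np.clip(e1@e2,-1,1))/2
    return C,d,b,r/np.sin(half)
E
python3 - <<'E'
from rod import *
c=pickle.load(open("pics/w_cr.pkl","rb"))
kl,kr=edges(c,range(4,165),lambda v:262.5+v/165*2,lambda v:297.5-v/165*1.5)
C,d,b,D=axis(c,kl,kr,4,165,.006)
print("dir",d,"yaw",np.degrees(np.arctan2(-d[0],d[1])),"pitch",np.degrees(np.arcsin(d[2])),"D",D)
lat=np.array([np.cos(np.radians(8.9)),-np.sin(np.radians(8.9)),0])
h=C[2]-.2062
P=C+b*h/-b[2];print("axis pt at z",P,"lat from cam",(P-C)@lat)
G=P+d*((np.array([.3457,.0201,.2062])-P)@d);print("near grip",G)
E
```

```text
edge [1.450000e-02 2.613244e+02] 137 161
edge [-1.970000e-02  2.973083e+02] 150 161
dir [0.16654358 0.98381519 0.06611279] yaw -9.60813582724924 pitch 3.790748938675528 D 0.1270370177241022
axis pt at z [0.3608598  0.10379948 0.2062    ] lat from cam 0.00035063879741657387
near grip [0.34672531 0.02030349 0.20058903]
```

Run:
```python
from h import *
s=pickle.load(open("pics/s_cr.pkl","rb"))
g=np.array([.3457,.0201,.2062])
im=s["color"][:,:,::-1]
y=np.radians(-9.5)
pts={}
for p in(0,3.8):
    d=np.array([-np.sin(y)*np.cos(np.radians(p)),np.cos(y)*np.cos(np.radians(p)),np.sin(np.radians(p))])
    pts[p]=w2p(s,[g+d*a for a in(-.07,-.018,.055,.16)]);print(p,pts[p].round(1))
a=pts[0];x0,y0=int(a[:,0].min()-20),int(a[:,1].min()-30);x1,y1=int(a[:,0].max()+20),int(a[:,1].max()+25)
x0,y0=max(x0,0),max(y0,0);f=min(790/(x1-x0),590/(y1-y0));print(x0,y0,x1,y1,f)
cv2.imwrite("pics/z4.png",cv2.resize(im[y0:y1,x0:x1],None,fx=f,fy=f,interpolation=cv2.INTER_CUBIC))
```

```text
0 [[249.9 199.1]
 [238.  191.3]
 [223.  181.4]
 [204.1 169.1]]
3.8 [[249.9 201.1]
 [238.  191.8]
 [222.9 180. ]
 [203.8 165.1]]
184 139 269 224 6.9411764705882355
```

View pics/z4.png

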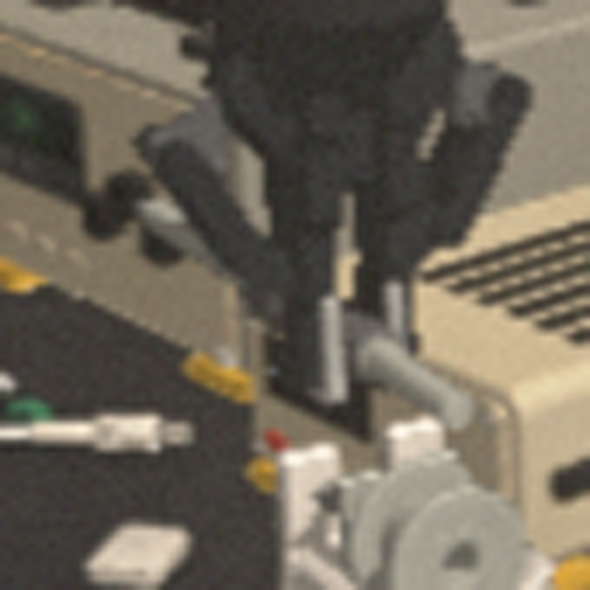

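```bash
python3 -m jog '0 15 25 0; 0 35 55 0; 0 55 85 -.3; 0 75.8 105.3 -.6; 30 75.8 105.3 -.6; 60 75.8 105.3 -.6; 95 75.8 105.3 -.6; 126 75.8 105.3 -.6';python3 -m jog '0 0 0 0;0 0 0 0;0 0 0 0;0 0 0 0;0 0 0 0;0 0 0 0;0 0 0 0;0 0 0 0';  python3 -c "
from h import *
a=np.radians(8.9);L=np.array([np.cos(a),-np.sin(a)]);A=np.array([np.sin(a),np.cos(a)])
P=.4132*L-.033*A;go([*P,.0641]);c=snap('wrist','w_so');s=snap('scene','s_so')
g=np.array([*P,.080]);d=np.array([*A,0])
print(w2p(s,[g,g+d*.16,g+d*.172]).round(1),w2p(c,[g,g+d*.12,g+d*.17]).round(1))
m=np.zeros((590,790,3),np.uint8);m[:,:420]=cv2.resize(s['color'][180:270,210:274],(420,590),interpolation=cv2.INTER_CUBIC)
w=c['color'][0:280,200:375];m[:,421:790]=cv2.resize(w,(369,590),interpolation=cv2.INTER_CUBIC)
cv2.imwrite('pics/z5.png',m[:,:,::-1])"
```

```text
time: 9.5
ee_pos: [0.403, -0.0961, 0.063]
tcp_rot: [-98.9, 90.0, 162.2]
wrist_force: [1.0, -0.2, -2.3]
opening: 0.0143
time: 10.5
ee_pos: [0.4031, -0.0962, 0.0642]
tcp_rot: [-123.7, 90.0, 137.5]
wrist_force: [0.6, 0.9, -2.7]
opening: 0.0142
shift mm [0.1 0.1 0.3] tool y heading deg -8.86 tool x [-1.e-04  1.e-04 -1.e+00] pos [ 0.4031 -0.0962  0.0642] F [ 0.63  0.95 -2.72] t 10.5 open 0.0142
[[288.8 247.8]
 [252.3 221.7]
 [249.9 220. ]] [[ 276.4  293.5]
 [ 275.8  -27. ]
 [ 275.4 -234.1]]
```

View pics/z5.png

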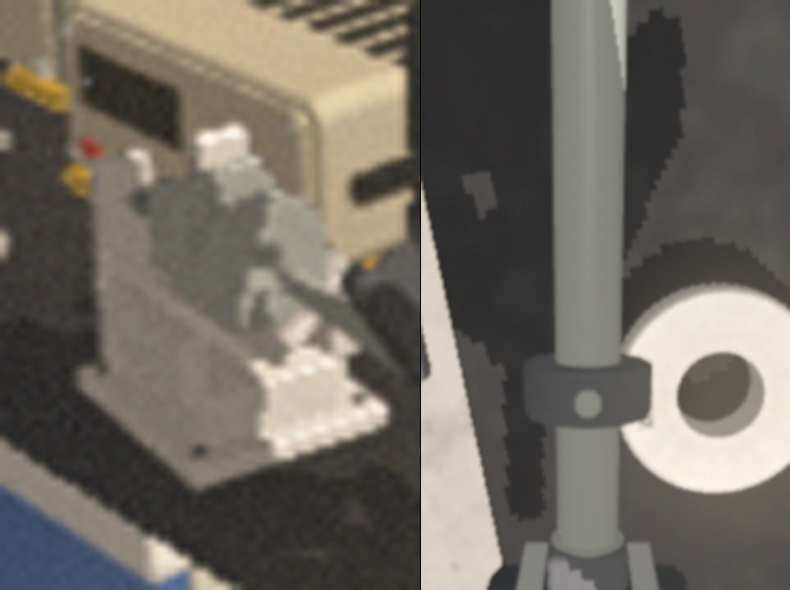

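```bash
python3 -m jog '0 0 -3 0;0 0 -6 0;0 0 -9 0;0 0 -12 0;0 0 -15 0;0 0 -18 0;0 0 -20 0;0 0 -20 0'; python3 -m jog '0 0 -2 0;0 0 -4 0;0 0 -6 0;0 0 -8 0;0 0 -10 0;0 0 -10 0;0 0 -10 0;0 0 -10 0';python3 -c "
from h import *;o,p,R=tool();print(R.T@o['wrist_force'],o['torque'])"
```

```text
time: 11.6
ee_pos: [0.4062, -0.0763, 0.0643]
tcp_rot: [-108.7, 90.0, 152.5]
wrist_force: [0.5, -0.1, -1.9]
opening: 0.0144
time: 12.6
ee_pos: [0.4078, -0.0666, 0.0643]
tcp_rot: [160.4, 90.0, 61.5]
wrist_force: [0.8, 0.5, -2.7]
opening: 0.0143
[ 2.67468487  0.68487055 -0.56402435] [-0.05349669 -0.01471075  0.01347288]
```

```bash
python3 -m jog '0 0 -4 0;0 0 -8 0;0 0 -12 0;0 0 -16 0;0 0 -20 0;0 0 -20 0;0 0 -20 0;0 0 -20 0';python3 -c "
from h import *;o,p,R=tool();print(R.T@o['wrist_force'],o['torque'])"; python3 -m jog '0 0 -4 0;0 0 -8 0;0 0 -12 0;0 0 -16 0;0 0 -20 0;0 0 -20 0;0 0 -20 0;0 0 -20 0';python3 -c "
from h import *;o,p,R=tool();print(R.T@o['wrist_force'],o['torque'])"
```

```text
time: 13.6
ee_pos: [0.4108, -0.0469, 0.0643]
tcp_rot: [-30.9, 90.0, -129.8]
wrist_force: [0.3, -1.3, -2.3]
opening: 0.0144
[2.32779346 0.50127713 1.18872942] [-0.05662413  0.00348881  0.00047612]
time: 14.6
ee_pos: [0.4139, -0.0271, 0.0643]
tcp_rot: [-101.0, 90.0, 160.2]
wrist_force: [0.6, 0.7, -1.4]
opening: 0.0142
[ 1.445741    0.50170403 -0.81340555] [-0.08189496  0.07456168 -0.02491825]
```

```bash
python3 -m jog '0 0 -4 0;0 0 -8 0;0 0 -12 0;0 0 -16 0;0 0 -20 0;0 0 -20 0;0 0 -20 0;0 0 -20 0';python3 -c "
from h import *;o,p,R=tool();print(R.T@o['wrist_force'],o['torque'])"; python3 -m jog '0 0 -3 0;0 0 -6 0;0 0 -9 0;0 0 -12 0;0 0 -14 0;0 0 -14 0;0 0 -14 0;0 0 -14 0';python3 -c "
from h import *;o,p,R=tool();print(R.T@o['wrist_force'],o['torque']);c=snap('wrist','w_in')
cv2.imwrite('pics/z6.png',cv2.resize(c['color'][0:260,160:400][:,:,::-1],(480,520),interpolation=cv2.INTER_CUBIC))"
```

```text
time: 15.6
ee_pos: [0.417, -0.0073, 0.0643]
tcp_rot: [-164.8, 90.0, 96.3]
wrist_force: [0.0, 0.9, -2.0]
opening: 0.0141
[ 2.03855308 -0.13237922 -0.85986103] [-0.07443335  0.02069484 -0.0054189 ]
time: 16.6
ee_pos: [0.4192, 0.0065, 0.0643]
tcp_rot: [-157.7, 90.0, 103.5]
wrist_force: [0.5, 0.6, -1.6]
opening: 0.0142
[ 1.58378962  0.40634922 -0.62960902] [-0.03156455  0.04630924  0.01598601]
```

View pics/z6.png

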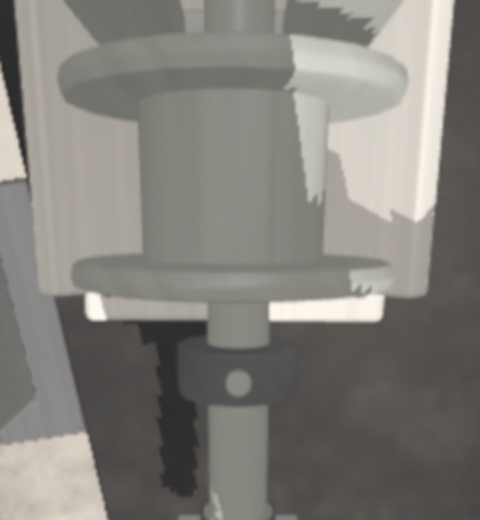

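```bash
cat > f.py <<'E'
from h import *
o,p,R=tool();print("Ftool",(R.T@o['wrist_force']).round(2),"along",round((p[0]*.1547+p[1]*.988)*1e3,1))
E
python3 -m jog '0 0 -1 0;0 0 -2 0;0 0 -3 0;0 0 -4 0;0 0 -5 0;0 0 -6 0;0 0 -7 0;0 0 -7 0'; python3 f.py; python3 -m jog '0 0 -.5 0;0 0 -1 0;0 0 -1.5 0;0 0 -2 0;0 0 -2.5 0;0 0 -3 0;0 0 -3 0;0 0 -3 0'; python3 f.py
```

```text
time: 17.65
ee_pos: [0.4203, 0.0136, 0.0643]
tcp_rot: [163.6, 90.0, 64.8]
wrist_force: [-0.4, 0.2, -2.6]
opening: 0.0141
Ftool [ 2.56 -0.46 -0.09] along 78.4
time: 18.65
ee_pos: [0.4207, 0.0165, 0.0643]
tcp_rot: [-141.1, 90.0, 120.1]
wrist_force: [-0.1, 0.2, -2.5]
opening: 0.0145
Ftool [ 2.52 -0.14 -0.18] along 81.4
```

```bash
for i in 1; do python3 -m jog '0 0 -.5 0;0 0 -1 0;0 0 -1.5 0;0 0 -2 0;0 0 -2 0;0 0 -2 0;0 0 -2 0;0 0 -2 0'|tail -2; python3 f.py; done; python3 -m jog '0 0 -.5 0;0 0 -1 0;0 0 -1.5 0;0 0 -2 0;0 0 -2 0;0 0 -2 0;0 0 -2 0;0 0 -2 0'|tail -2; python3 f.py
```

```text
wrist_force: [0.9, -2.5, -1.8]
opening: 0.0143
Ftool [1.81 1.31 2.31] along 83.3
wrist_force: [0.4, -0.5, -2.3]
opening: 0.0139
Ftool [2.32 0.5  0.38] along 85.4
```

```bash
python3 -m jog '0 0 -.5 0;0 0 -1 0;0 0 -1.5 0;0 0 -2 0;0 0 -2 0;0 0 -2 0;0 0 -2 0;0 0 -2 0'|tail -2; python3 f.py
```

```text
wrist_force: [-0.2, -1.6, -1.1]
opening: 0.0142
Ftool [1.05 0.04 1.62] along 87.4
```

```bash
python3 -m jog '0 0 -.5 0;0 0 -1 0;0 0 -1 0;0 0 -1 0;0 0 -1 0;0 0 -1 0;0 0 -1 0;0 0 -1 0'|tail -2; python3 f.py
```

```text
wrist_force: [-0.5, -2.2, -1.9]
opening: 0.014
Ftool [ 1.88 -0.11  2.26] along 88.3
```

```bash
python3 -m jog '0 0 -.5 0;0 0 -1 0;0 0 -1 0;0 0 -1 0;0 0 -1 0;0 0 -1 0;0 0 -1 0;0 0 -1 0'|tail -2; python3 f.py
```

```text
wrist_force: [-0.2, -4.7, -1.2]
opening: 0.014
Ftool [1.2  0.51 4.68] along 89.3
```

```bash
python3 -m jog '0 0 -.5 0;0 0 -1 0;0 0 -1 0;0 0 -1 0;0 0 -1 0;0 0 -1 0;0 0 -1 0;0 0 -1 0'|tail -2; python3 f.py
```

```text
wrist_force: [-0.3, -5.7, -2.0]
opening: 0.0143
Ftool [1.96 0.53 5.65] along 90.1
```

```bash
python3 -m jog '0 0 -.5 0;0 0 -1 0;0 0 -1 0;0 0 -1 0;0 0 -1 0;0 0 -1 0;0 0 -1 0;0 0 -1 0'|tail -2; python3 f.py
```

```text
wrist_force: [-1.8, -7.7, -1.9]
opening: 0.0142
Ftool [ 1.89 -0.59  7.92] along 90.7
```

```bash
python3 -m jog '0 0 -.5 0;0 0 -1 0;0 0 -1 0;0 0 -1 0;0 0 -1 0;0 0 -1 0;0 0 -1 0;0 0 -1 0'|tail -2; python3 f.py
```

```text
wrist_force: [-1.4, -11.1, -1.0]
opening: 0.0143
Ftool [ 1.    0.38 11.22] along 91.3
```

```bash
python3 -m jog '0 0 0 0;0 0 0 0;0 0 0 0;0 0 0 0;0 0 0 0;0 0 0 0;0 0 0 0;0 0 0 0'|tail -2; python3 f.py;python3 -m jog '0 0 1 0;0 0 2 0;0 0 3 0;0 0 4 0;0 0 5 0;0 0 6 0;0 0 6 0;0 0 6 0'|tail -2; python3 f.py
```

```text
wrist_force: [-1.9, -10.3, -0.9]
opening: 0.0142
Ftool [ 0.94 -0.3  10.46] along 91.4
wrist_force: [-0.2, 0.4, -2.1]
opening: 0.0144
Ftool [ 2.06 -0.29 -0.35] along 86.3
```

```bash
python3 -m jog '-1 0 0 0;-2 0 0 0;-3 0 0 0;-5 0 0 0;-8 0 0 0;-12 0 0 0;-16 0 0 0;-20 0 0 0'|tail -2; python3 f.py;python3 -m jog '-6 0 0 0;-12 0 0 0;-20 0 0 0;-30 0 0 0;-40 0 0 0;-50 0 0 0;-60 0 0 0;-65 0 0 0'|tail -2; python3 f.py
```

```text
wrist_force: [-0.4, -2.4, -5.8]
opening: 0.014
Ftool [ 5.81 -0.06  2.41] along 86.3
wrist_force: [0.2, 0.4, -4.1]
opening: 0.0141
Ftool [ 4.14  0.12 -0.44] along 86.4
```

```bash
python3 -c "
from h import *;go([.52,-.22,.2])"
```

```text
shift mm [-49.9 134.3 223.4] tool y heading deg -8.86 tool x [ 7.e-04  1.e-04 -1.e+00] pos [0.4217 0.0214 0.1501] F [ 0.19  0.42 -4.14] t 30.65 open 0.0141
```

```bash
python3 -m jog '-6 2 4 0;-13 6 10 0;-20 12 19 0;-27 20 32 0;-34 28 47 0;-40 37 62 0;-46 46 77 0;-50 55 92 0'|tail -2;python3 -m jog '0 9 15 -2;0 18 30 -4;0 27 45 -6;0 36 60 -9;0 45 75 -11;0 54 90 -13;0 62 103 -15;0 68 114 -17'|tail -2;python3 -m jog '0 3 5 0;0 6 9 0;0 7 10 0;0 7 10 0;0 7 10 0;0 7 10 0;0 7 10 0;0 7 10 0'|tail -2;python3 -c "
from h import *;go([.52,-.22,.2]);c=snap('wrist','w_st');snap('scene','s_st')
cv2.imwrite('pics/z7.png',cv2.resize(c['color'][:,:,::-1],(800,600),interpolation=cv2.INTER_CUBIC))"
```

```text
wrist_force: [-0.0, 0.7, -3.7]
opening: 0.0142
wrist_force: [0.3, 0.3, -4.6]
opening: 0.0141
wrist_force: [-0.2, -0.1, -3.9]
opening: 0.0139
shift mm [-0.7 -1.1 10. ] tool y heading deg 8.14 tool x [ 1.e-04  0.e+00 -1.e+00] pos [ 0.5196 -0.21    0.1993] F [-0.24 -0.12 -3.88] t 33.65 open 0.0139
```

View pics/z7.png

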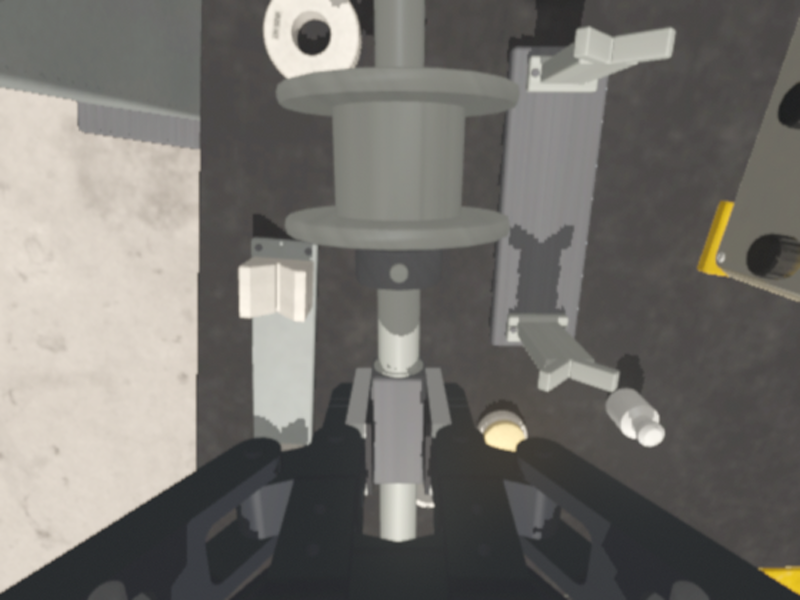

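```bash
cat > st.py <<'E'
from h import *
c=pickle.load(open("pics/w_st.pkl","rb"))
P=lambda X,Y,z:p2w(c,(X+.5)*.7-.5,(Y+.5)*.7-.5,z)
def yaw(a,b):d=b-a;return np.degrees(np.arctan2(-d[0],d[1])).round(2)
a,b=P(493,345,.012),P(513,47,.012);print("left",a,b,yaw(a,b),np.linalg.norm(a-b))
r1,r2=P(576,330,.012),P(605,90,.012);print("right",r1,r2,yaw(r1,r2))
d=(b-a)/np.linalg.norm(b-a);n=np.array([d[1],-d[0],0]);print("width",(r1-a)@n,(r2-a)@n)
m=(a+b)/2+n*.032;print("centre from base",m)
nl,nr=P(541,386,.105),P(617,388,.105);fl,fr=P(578,32,.105),P(674,32,.105)
print("near horns",nl,nr,np.linalg.norm(nl-nr),"far",fl,fr,np.linalg.norm(fl-fr))
N=(nl+nr)/2;F=(fl+fr)/2;print("mids",N,F,(N+F)/2,yaw(N,F),np.linalg.norm(F-N))
E
python3 st.py
python3 - <<'E'
from rod import *
c=pickle.load(open("pics/w_st.pkl","rb"))
# arbor rod near tip (rows 2..45) and grip->collar (205..255): centre columns
g=cv2.cvtColor(c["color"],cv2.COLOR_RGB2GRAY).astype(int)
for v in(10,30,215,240):
    print(v,g[v,255:305:1])
E
```

```text
left [ 0.60081471 -0.25929207  0.012     ] [ 0.57239144 -0.05825153  0.012     ] 8.05 0.20303985279740575
right [ 0.66036964 -0.23848717  0.012     ] [ 0.63673363 -0.07422531  0.012     ] 8.19
width 0.06188094681535192 0.06147247665013308
centre from base [ 0.61828797 -0.15429217  0.012     ]
near horns [ 0.60682747 -0.24455912  0.105     ] [ 0.64954791 -0.23974718  0.105     ] 0.04299058836427931 far [ 0.58228773 -0.0696997   0.105     ] [ 0.62499839 -0.06361215  0.105     ] 0.04314230127028807
mids [ 0.62818769 -0.24215315  0.105     ] [ 0.60364306 -0.06665592  0.105     ] [ 0.61591537 -0.15440454  0.105     ] 7.96 0.1772052911132467
10 [ 44  46  46  46  46  49  68  99 120 125 128 129 130 132 132 133 133 134
 135 136 138 140 144 147 150 149 146 141 138 137 136 134 134 133 133 132
 131 130 129 128 124 115  97  81  77  77  77  77  77  77]
30 [ 76  76  76  77  77  77  80  95 117 125 129 130 131 131 133 133 133 134
 135 136 138 140 144 147 150 148 145 142 139 136 136 134 134 133 133 133
 131 130 130 128 123 112  87  77  77  79  79  79  78  77]
215 [ 78  78  79  79  79  79  80  80  85 102 119 127 130 131 132 133 134 134
 135 136 135 136 136 136 135 136 136 136 135 135 134 134 133 132 131 130
 128 125 115  93  83  83  82  82  82  82  81  80  79  79]
240 [ 80  81  82  82  82  82  81  81  85 111 149 168 179 186 191 195 198 200
 203 205 208 211 215 218 218 215 212 209 206 204 201 199 196 192 187 181
 172 154 118  89  83  82  83  84  83  83  83  81  81  83]
```

Run:
```python
from h import *
c=pickle.load(open("pics/w_st.pkl","rb"))
z=.1993+.0159;a=p2w(c,279.5,10,z);b=p2w(c,279,240,z);d=a-b
print(a,b,np.degrees(np.arctan2(-d[0],d[1])))
t=np.array([.5196,-.21,z]);u=np.array([-np.sin(np.radians(8.14)),np.cos(np.radians(8.14)),0]);n=np.array([u[1],-u[0],0])
print("rod lateral vs TCP line mm",(a-t)@n*1e3,(b-t)@n*1e3)
S=np.array([.6165,-.155,0]);D=np.array([-np.sin(np.radians(8.05)),np.cos(np.radians(8.05)),0])
go([*(S-.04*D)[:2],.1993]);print((S-.04*D))
# roller position along arbor: flange rows (near ~ y 225/1.4286, far 90/1.4286)
for Y in(93,228):print((p2w(c,279,Y*.7,z-.0015)-t)@u*1e3)
```

```text
[ 0.50553443 -0.10221137  0.2152    ] [ 0.51724468 -0.18530675  0.2152    ] 8.02160986819096
rod lateral vs TCP line mm 1.3381852325330008 1.1647889658869937
shift mm [  0.  103.6  -0.7] tool y heading deg 8.14 tool x [ 0. -0. -1.] pos [ 0.5196 -0.21    0.1993] F [-0.79 -0.06 -4.51] t 33.75 open 0.0144
[ 0.62210149 -0.19460585  0.        ]
91.73991011226839
57.92056883141877
```

```bash
python3 -m jog '0 6 0 0;0 18 0 0;0 34 0 0;0 52 0 0;0 70 0 0;0 86 0 0;0 97 0 0;0 102.2 0 0'|tail -2;python3 -m jog '8 0 0 0;22 0 0 0;38 0 0 0;56 0 0 0;74 0 0 0;90 0 0 0;98 0 0 0;100 0 0 0';python3 -c "
from h import *;go([.6221,-.1946,.0791]);s=snap('scene','s_pl');c=snap('wrist','w_pl')
m=np.zeros((590,800,3),np.uint8);m[:300,:]=cv2.resize(s['color'][190:280,310:550],(800,300),interpolation=cv2.INTER_CUBIC)
m[305:590,:380]=cv2.resize(c['color'],(380,285),interpolation=cv2.INTER_AREA);cv2.imwrite('pics/z8.png',m[:,:,::-1])"
```

```text
wrist_force: [-0.7, 0.2, -4.9]
opening: 0.0141
time: 35.75
ee_pos: [0.6207, -0.1955, 0.0988]
tcp_rot: [-114.9, 90.0, 163.2]
wrist_force: [-0.4, 1.1, -3.7]
opening: 0.0142
shift mm [19.7  1.6 -0.6] tool y heading deg 8.15 tool x [-6.e-04  2.e-04 -1.e+00] pos [ 0.6207 -0.1955  0.0988] F [-0.42  1.12 -3.7 ] t 35.75 open 0.0142
```

```bash
python3 -m jog '2 0 0 0;5 0 0 0;8 0 0 0;11 0 0 0;14 0 0 0;15 0 0 0;15 0 0 0;15 0 0 0'|tail -3;python3 f.py
```

```text
tcp_rot: [60.8, 90.0, -21.1]
wrist_force: [-0.3, 0.5, -4.2]
opening: 0.0142
Ftool [ 4.17 -0.23 -0.55] along -97.1
```

```bash
python3 -m jog '1 0 0 0;2 0 0 0;3 0 0 0;3 0 0 0;3 0 0 0;3 0 0 0;3 0 0 0;3 0 0 0'|tail -4;python3 f.py
```

```text
ee_pos: [0.6208, -0.1955, 0.0813]
tcp_rot: [-73.8, 90.0, -155.7]
wrist_force: [0.3, -0.5, -4.9]
opening: 0.0144
Ftool [4.92 0.2  0.5 ] along -97.1
```

```bash
python3 -m jog '.5 0 0 0;1 0 0 0;1 0 0 0;1 0 0 0;1 0 0 0;1 0 0 0;1 0 0 0;1 0 0 0'|tail -4;python3 f.py
```

```text
ee_pos: [0.6208, -0.1955, 0.0803]
tcp_rot: [95.4, 90.0, 13.6]
wrist_force: [0.3, 0.1, -2.7]
opening: 0.0145
Ftool [ 2.72  0.35 -0.07] along -97.1
```

```bash
python3 -m jog '.5 0 0 0;1 0 0 0;1 0 0 0;1 0 0 0;1 0 0 0;1 0 0 0;1 0 0 0;1 0 0 0'|tail -4;python3 f.py
```

```text
ee_pos: [0.6209, -0.1955, 0.0794]
tcp_rot: [76.8, 90.0, -5.1]
wrist_force: [0.3, -0.2, -0.1]
opening: 0.0144
Ftool [0.12 0.25 0.23] along -97.1
```

```bash
python3 -m jog '0 0 0 0;0 0 0 0;0 0 0 0;0 0 0 0;0 0 0 0;0 0 0 0;0 0 0 0;0 0 0 0' 0.5|tail -2;python3 -m jog '-5 0 0 0;-12 0 0 0;-22 0 0 0;-36 0 0 0;-54 0 0 0;-74 0 0 0;-94 0 0 0;-105 0 0 0';python3 -c "
from h import *;c=snap('wrist','w_e');s=snap('scene','s_e')
o,p,R=tool();z=.095
g=cv2.cvtColor(c['color'],cv2.COLOR_RGB2GRAY).astype(int)
S=np.array([.6157,-.1559,.095]);D=np.array([-np.sin(np.radians(8.1)),np.cos(np.radians(8.1)),0])
for y in(-.08,-.055,-.04,0,.03,.1,.115):
  q=w2p(c,[S+D*y])[0].round().astype(int);print(y,q, g[q[1],max(q[0]-26,0):q[0]+26:1] if 0<=q[1]<420 else '')
"
```

```text
wrist_force: [-0.4, -0.4, 0.5]
opening: 0.0425
time: 41.85
ee_pos: [0.6212, -0.1957, 0.1865]
tcp_rot: [63.4, 89.9, -18.5]
wrist_force: [-0.1, 0.3, 0.6]
opening: 0.0425
-0.08 [277 264] [ 81  87  95 102 107 110 113 114 115 116 118 121 126 135 144 154 162 171
 175 175 169 155 165 179 187 194 200 204 206 207 205 201 196 189 177 168
 172 174 172 167 160 151 141 132 126 121 118 117 116 115 113 110]
-0.055 [277 234] [134 137 137 137 136 135 147 164 150 137 136 145 151 130 117 115 108  93
  84  85  98 121 131 133 133 132 133 134 132 132 131 131 131 131 131 132
 132 131 130 128 117 110 126 144 137 133 135 141 154 156 145 140]
-0.04 [277 216] [136 138 137 136 135 136 138 139 139 139 138 137 133 123  95  80  80  79
  82  86  98 121 130 132 132 132 132 132 132 131 130 130 130 130 130 130
 130 130 129 128 120 107 118 135 138 136 135 136 138 139 139 140]
0 [277 163] [136 135 126  96  82  82  82  82  83  83  82  82  81  83  98 125 134 136
 137 137 137 145 164 180 189 195 198 201 204 205 204 201 198 194 189 182
 170 150 113  92  85  83  84  84  84  84  84  84  87 102 128 137]
0.03 [277 119] [137 135 135 136 136 130 119 117 120 121 123 123 125 125 127 127 128 129
 129 133 142 154 171 169 145 133 135 135 135 135 134 134 134 134 134 138
 145 144 136 132 129 126 126 127 127 126 124 123 122 121 121 121]
0.1 [277   3] [ 47  48  48  48  48  47  46  46  44  44  44  44  44  45  44  44  45  45
  46  47  59  88 113 122 126 128 129 130 133 137 141 143 137 131 129 127
 126 124 121 112  84  53  43  43  43  43  43  43  42  44  42  42]
0.115 [277 -26]
```

```bash
python3 -m jog '-5 0 0 0;-15 0 0 0;-30 0 0 0;-45 0 0 0;-50 0 0 0;-50 0 0 0;-50 0 0 0;-50 0 0 0'|tail -2; python3 -c "
from h import *;s=snap('scene','s_f');s0=pickle.load(open('pics/scene0.pkl','rb'))
d=np.abs(cv2.GaussianBlur(s['color'].astype(float),(0,0),.7)-cv2.GaussianBlur(s0['color'].astype(float),(0,0),.7)).sum(2)
S=np.array([.6157,-.1559,.095]);D=np.array([-np.sin(np.radians(8.1)),np.cos(np.radians(8.1)),0])
for y in(-.108,-.1,-.07,-.06,-.04,-.02,0,.03,.07,.1,.115,.12,.13):
  q=w2p(s,[S+D*y])[0];i=q.round().astype(int);col=d[i[1]-8:i[1]+9,i[0]];print(y,q.round(1),col.astype(int))
"
```

```text
wrist_force: [0.6, 0.0, -0.2]
opening: 0.0427
-0.108 [408.9 233.8] [ 19  16  12  19  60 153 224 233 213 163  74  15   1   4   4   4   7]
-0.1 [405.6 232.8] [ 23  19  19  21  31  67 113 122 154 140  84  25   1   3   7   9   4]
-0.07 [393.6 229.1] [ 10  13  13  15  32  96 183 178 112  46  26  14  16  16  12  12  11]
-0.06 [389.6 227.9] [ 10  11  12  26  66 133 181 153  97  39   7  11  19  12   9  14  16]
-0.04 [381.9 225.6] [13  8 12 15 20  9 26 46 45 32 15  4  8 11  8 13 12]
-0.02 [374.4 223.3] [  7   6   8  16  46  96 105  51   9  12  12   9  11   6   2   0   6]
0 [367. 221.] [ 74  62  35  20  42 130 193 164  93  47  33  11   3   5   6  11  10]
0.03 [356.2 217.7] [ 79 110  91  91 125 156 176 189 225 278 296 297 296 286 282 279 282]
0.07 [342.4 213.5] [ 11  42  41  15  11  58 103  65  58  46  28  10   5  10   8  15  16]
0.1 [332.4 210.4] [ 10  12  11  11  25  76 122  86  43  23  12   6   3   8  10   7   6]
0.115 [327.5 208.9] [  8  10   8  11   7  30  93 116  81  34  10  13  20  16  14   2   2]
0.12 [325.9 208.4] [13 10 13 15 15  9 13 45 49 26  6  9  9  9  5  3  3]
0.13 [322.7 207.5] [11 11 11  8  8 11 13 13 11 10 12 11  8 11  6  5 10]
```

```bash
python3 -c "
from workcell import bot,status;print(bot.job_done());print(status.get_obs()['time'])"
```

```text
the job is handed in; nothing more can be done
None
the job is handed in; nothing more can be done
```

The job is handed in at about 43 s of the 72 s allowed, and the checks I made on each step passed. `job_done()` gives no verdict.

- **Threading and pressing:** I gripped the arbor by its square grip and threaded it through the large roller in the cradle. The collar met the roller, and I pressed it against the spring plate for well over half a second. The wrist read 10.5–11.2 N. I put the force on the plate itself at about 9–10 N, since roughly 1.5 N of that was sliding friction; the plate force was not measured directly.
- **Lifting out:** I backed off 6 mm and lifted. The load on the wrist grew by about 2 N, and a picture showed the roller on the arbor, against or close to the collar. The gripper did not touch the roller in any picture.
- **Laying in the stand:** The arbor came down onto both notches with the axis at about 95 mm by the robot's own reading. The side force was under 0.4 N, and the wrist load fell to zero before I let go.

**Final image check:** Pixel samples from the last scene image show the arbor parallel to the stand line from post to post, with its tip within about 1 mm of where it should be. The roller is between the posts.

**What disagreed:**
- The scene camera puts the arbor about 1.2 pixels (roughly 2 mm) off the predicted line. The wrist camera shows a similar offset of 1–2 mm. Both cameras showed the same kind of offset earlier, so I took it as calibration error.
- A pitch of 3.8° measured from the wrist image was contradicted by the scene view, which showed the arbor level. The fit in the bore and notches agreed with the scene view.
- The picture limit was already reached when I went to check the placing, so I did that by force and pixel values only.

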